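# Scan the square stamp at the counter scanner

## Robot

A 6-joint arm with a two-finger parallel gripper is mounted at the origin on a cart in front of the work surface, level with it; the furniture and walls round the work are solid. World frame = base frame: x ahead of the robot, y to its left, z up, the work surface at z = 0. Lengths are in m, angles in degrees, forces in N, time in s.
With the tool pointing down it reaches from about 0.25 to 0.725 m from the base axis. Payload 9.7 kg.
Tool frame: the origin (TCP) lies between the finger pads; the fingertips stand bot.tcp_to_tips ahead of it and the grasp point (between the pads) lies 11 mm behind it (bot.tcp_to_tips is the distance from the TCP to the fingertips, in m); z points along the fingers, y is the line along which they close (so a half turn about z gives the same grasp; the last joint's range is limited). The gripper opens to 85 mm and grips with 20 to 120 N. Pads are 22 mm wide; open, the fingers measure 114 mm over their backs; the gripper's body (76 mm by 85 mm) begins 54 mm behind the grasp point. The pads swing forward as they close: fully open they stand 13 mm farther back than shut.
Start: joints at [75.516, 4.979, 10.078, 95.1, 0, 90], TCP at [0.138, 0.533, 0.211] pointing down, gripper open.
Joint ranges: [-179.16, 179.16], [-48.56, 103.87], [-65.8, 70.77], [-126.05, 130.52], [-82.76, 87.17], [-180, 180]. Speed limits (degrees/s): [127.2, 127.2, 147.25, 180, 180, 180].

## Interface

Orientations are given as [roll, pitch, yaw] about the fixed x, y, z axes, in that order (R = Rz(yaw) Ry(pitch) Rx(roll)).
In Python, from workcell import bot gives the robot as it stands. The module is installed in compiled form; this text tells all that it offers.
- The arm moves only by the tool carry_out, never from a script. Its arguments are lists of equal length, an entry for each row: "linear": the shift along the world's x, y, z normalised to -1 to 1, where 1 is 2 cm, a list of three; "rotation": the turn, a rotation vector about the world's x, y, z normalised to -1 to 1, where 1 is 8 degrees, a list of three; "grip": the closure, from -1 (fully open) to 1 (shut). In form: {"linear": [[tx, ty, tz], ...], "rotation": [[rx, ry, rz], ...], "grip": [grip, ...]}. A call has 1 to 12 rows; each row shifts and turns the commanded pose from where the row before left it; what a row does not reach is not made up. A row lasts 1/10 s, in which the tool goes at most 50 mm and 8.59 degrees, less where a joint would pass 70% of its speed; a pose out of reach is approached as far as the arm can. A call with a number of a shift or a turn outside -1 to 1 is refused whole. A call with a gripper value outside its range is refused whole. The fingers move at their own pace and stop on an object; "grip_force" is the grip in N (left out, the last holds). Time passes only in rows, so rows that do not move let the fingers close. It gives the time, the measured TCP pose, the force, the opening and the grip force at its end, in the units of the state.
- bot.get_obs(): the state, without advancing time (a new reading comes with each control period).
- bot.camera(name): name is "scene" or "top" or "wrist"; returns the picture (480x640x3 uint8, blue, green, red); there is no depth.
- bot.camera_model(name): a dict with "fx", "fy", "cx", "cy" (pixels), "camera_from_world" (4x4, takes a point from world to camera coordinates). Camera axes: x right, y up, looking along -z (the intrinsics and any distortion apply to the point x, -y, -z); pixel columns grow to the right and rows downward; lengths in m; the calibration is good to about 2 mm. A picture is of the moment at which its call begins: read the wrist's pose just before it. camera_model takes no time and is no camera call; for the wrist camera it gives the pose at the moment of the call.
- bot.job_done(): hands the job in; it is judged then, once.
The state is a dict: "time": time; "q": joint angles; "qd": joint speeds; "joint_efforts": joint torques, N m; "ee_pos": TCP position; "tcp_rot": TCP orientation; "wrist_force": force on the tool from outside, world axes, zero at the start; "torque": the same for the moment, N m; "opening": finger opening in m; "grasp_force": force on a finger pad.
Only numpy, scipy, OpenCV 4.12 (cv2) and the standard library are available. Lean on these libraries where they do the work, as an engineer would, in place of code of your own. Each camera call takes 0.05 s, during which the arm holds its last target. There are 200 camera calls.

## Task

A customer wants the hand stamp with the square handle: take it out of the stamp rack by lifting its collar just clear of its seat and drawing it out through the front of its slot, and show the code label under its foot to the counter scanner. Hold it in the air about 8 cm in front of the middle of the scanner's window, label facing the window squarely, and finish there while still holding it, steady. Leave the other two stamps hanging in the rack and do not touch the scanner.

Things in the scene. Friction and masses are not known exactly. Their poses are not given: they have to be found in the camera images.
- rack: dark wooden stamp rack, fixed to the table, 110 x 250 x 82 mm; origin under its centre on the table. Base board 12 mm thick, end panels, and a plate (x -35 to +45 mm; underside 68, top 82 mm up) with three slots 17 mm wide at y = -80, 0, +80 mm along the rack's x, open at the front edge x = -35 mm (-x, robot side). Stamps hang in them, feet under the plate; any stamp in any slot
- rack_seat (a point): centre of the middle slot's seat, on its floor (x = 0, y = 0, 76 mm up). Each slot's closed end has such a seat, 32 mm square with cut corners, sunk 6 mm into the plate; a stamp hangs in it by its collar. It comes out lifted more than 6 mm (collar over the seat's edge) but less than 18 mm (foot meets the plate's underside)
- rack_front (a point): middle of the plate's front upper edge (x = -35 mm, 82 mm up), where the middle slot opens. A stamp must travel 65 mm or more from its seat along the slot (to the rack's -x) before its foot is clear of the plate and it may be raised
- stamp_square: the stamp wanted: square pale wooden handle 24 x 24 mm from z = 52 to 118 mm, flat sides facing its x and y; below it a collar 28 mm across (z 42 to 51), a shank 12 mm across, a square foot 36 x 36 x 16 mm. Origin: centre of the foot's underside, where the label is; z up along the handle. About 0.12 kg. In the rack: origin 34 mm up, yaw within 12 degrees of the rack's
- stamp_square_top (a point): middle of the top end of the square handle, 118 mm from the stamp's origin along its z axis
- stamp_ball: another stamp, same wood and size, with a ball handle (36 mm across) and a round foot (36 mm across); origin at the centre of its underside, z up. Leave it hanging
- stamp_pear: another stamp, same wood and size, with a round pear-shaped handle (31 mm across) and a round foot; origin at the centre of its underside, z up. Leave it hanging
- scanner: black hands-free code scanner, fixed to the table; origin on the table 75 mm in front (-x) of the centre of its round foot (100 mm across), towards the robot. Its head is at most 160 mm above the table
- scanner_head: scanner's head, 72 x 84 x 50 mm, fixed; origin at the centre of its window, 122 mm above the table; z points straight out of the window, 28 degrees from vertical, leaning to the scanner's front (-x, robot side, yaw within 18 degrees); y is level. Reads a label at 50 to 110 mm along this axis, any way round about it
- glass_shelf_edge (a point): middle of the lower front edge of the shop's glass shelf, fixed over the back of the table: it spans the table's whole width along y, 330 mm above the table top, and reaches from here away from the robot (+x). Keep the arm and gripper clear of it
Things that resemble listed ones, but are neither listed nor needed, are in the scene too. Leave any purple look-alike of the stamp_square alone.

How it is judged (in metres and radians):
On the way:
1. the square stamp is held in the fingers, drawn out through the front of its slot, clear of the rack (x of stamp_square in the frame of rack below -0.06 m and height (world z) of stamp_square above 0.036 m and contact force between stamp_square and the fingers above 1 N), for 0.1 s.
At the end, for the whole second after the job is handed in: Square stamp still, held by the fingers alone, over 120 mm up; its label 50-110 mm out from the window, within 25 mm of the window's axis in x and y, facing it within 15 degrees; not touching scanner or rack; the other two stamps within 15 mm of where they hung (z of stamp_square in the frame of scanner_head between 0.05 and 0.11 m and x of stamp_square in the frame of scanner_head between -0.025 and 0.025 m and y of stamp_square in the frame of scanner_head between -0.025 and 0.025 m and angle between the z axis of stamp_square and the z axis of scanner_head, either way round below 0.26 rad and z of stamp_square_top in the frame of scanner_head above 0.15 m and height (world z) of stamp_square above 0.12 m and contact force between stamp_square and the fingers above 1 N and contact force between stamp_square and scanner below 0.1 N and contact force between stamp_square and rack below 0.1 N and linear speed of stamp_square below 0.03 m/s and angular speed of stamp_square below 0.2 rad/s and distance of each of stamp_ball, stamp_pear from where it was at the start of the episode below 0.015 m); the arm keeps its last pose, push and grip.
It fails at once if another stamp is knocked or lifted out of its seat (moved more than 25 mm) (distance of any of stamp_ball, stamp_pear from where it was at the start of the episode above 0.025 m).
It fails at once if the scanner is touched (more than 2 N) (contact force between scanner and anything else above 2 N).
It also fails if it takes over 42 s, if anything falls off the work surface, if the arm or the gripper's body presses on something with over 40 N, if the wrist force passes 120 N, or if a joint passes its speed limit or range.

## Working session

There is one attempt and no reset: what is moved stays moved. The work goes in short steps, Python scripts to look and compute and a tool call to move; the robot and the scene stay as the last step left them, time stands still between calls to the robot, and variables do not carry over. Pictures are saved under pics/ and viewed, at most 10 in all, crops included, and the job is handed in when it is done.

Besides the shell and the picture viewer there is one more tool, called after "Call:" as name(argument=value, ...) on one line, values as JSON. carry_out: Moves the arm, as the interface text tells. Its arguments: {"type":"object","properties":{"linear":{"type":"array","items":{"type":"array","items":{"type":"number"}}},"rotation":{"type":"array","items":{"type":"array","items":{"type":"number"}}},"grip":{"type":"array","items":{"type":"number"}},"grip_force":{"type":"number"}},"required":["linear","rotation","grip"]}

```bash
mkdir -p pics
python3 - <<'E'
from workcell import bot
import cv2
o=bot.get_obs();print(o, bot.tcp_to_tips)
for n in ("scene","top"):
    cv2.imwrite(f"pics/{n}0.png",bot.camera(n)); print(n,bot.camera_model(n))
E
```

```text
{'time': 0.0, 'q': array([7.55151511e+01, 5.00998107e+00, 1.00344787e+01, 9.50998448e+01,
       7.53501562e-05, 8.99996996e+01]), 'qd': array([-0.03764476, -0.00869272,  0.01930029, -0.04386402,  0.0056196 ,
       -0.08950322]), 'joint_efforts': array([-1.60293890e-03, -5.20380235e+01,  4.64810300e+01,  1.61416736e-02,
       -1.62876981e-04, -1.64419390e-06]), 'ee_pos': array([0.13750286, 0.53226633, 0.21019405]), 'tcp_rot': array([-1.79924653e+02, -7.57451659e-05,  1.65515451e+02]), 'wrist_force': array([-0.47626961, -0.08151617,  0.51233562]), 'torque': array([-0.00439589,  0.01206735, -0.0200922 ]), 'grasp_force': 0.0, 'opening': 0.08533414394504121} 0.008
scene {'fx': 603.1672939777176, 'fy': 603.1672939777176, 'cx': 317.4709570092398, 'cy': 234.7873371326241, 'camera_from_world': array([[ 0.7820766 , -0.622571  ,  0.02759607, -0.4852864 ],
       [ 0.24240664,  0.34471027,  0.90687036, -0.33909359],
       [-0.57410384, -0.70255261,  0.42050519, -1.09084693],
       [ 0.        ,  0.        ,  0.        ,  1.        ]])}
top {'fx': 456.26816179718764, 'fy': 456.26816179718764, 'cx': 307.7104439793082, 'cy': 237.9852899974924, 'camera_from_world': array([[-1.74630773e-02, -9.99847170e-01,  8.23116653e-04,
         4.54417608e-04],
       [ 9.79881300e-01, -1.69506484e-02,  1.98860037e-01,
        -6.38402437e-01],
       [-1.98815693e-01,  4.27926481e-03,  9.80027555e-01,
        -1.11528829e+00],
       [ 0.00000000e+00,  0.00000000e+00,  0.00000000e+00,
         1.00000000e+00]])}
```

View pics/scene0.png

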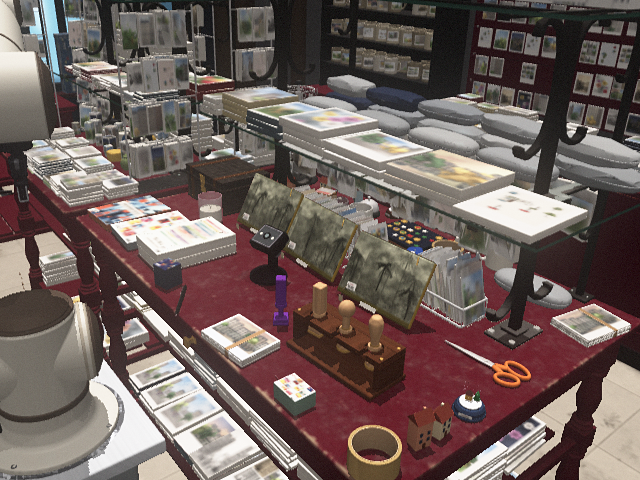

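View pics/top0.png

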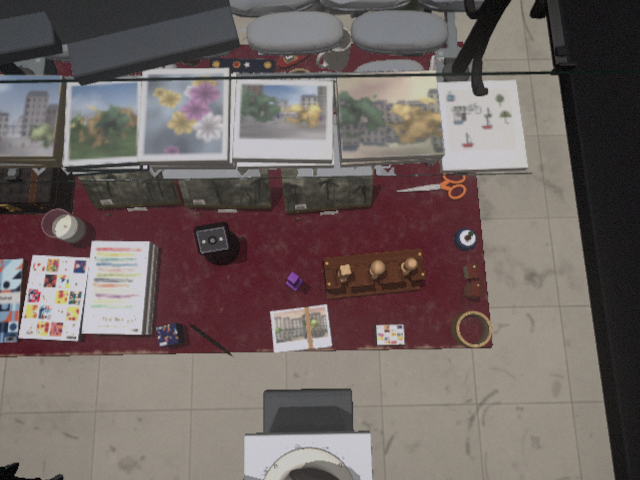

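The square stamp is in the rack's left (+y) slot, at top-view pixel ~(345,270). The ball is at (378,268), the pear at (409,265), the scanner at ~(214,240) and the purple look-alike at (294,281). I'll zoom in for precise features.

Run:
```python
import cv2,numpy as np
a=cv2.imread("pics/top0.png");s=cv2.imread("pics/scene0.png")
r=lambda im,x,y,w,h,k:cv2.resize(im[y:y+h,x:x+w],None,fx=k,fy=k,interpolation=cv2.INTER_CUBIC)
c1=r(a,310,235,130,75,6)   # 780x450
cv2.imwrite("pics/c1.png",c1)
c2=r(a,180,210,66,66,6);c3=r(s,240,215,66,66,6)
cv2.imwrite("pics/c2.png",np.hstack([c2,c3]))
cv2.imwrite("pics/c3.png",r(s,280,270,133,130,4.5))
```

```text
(no output)
```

View pics/c1.png

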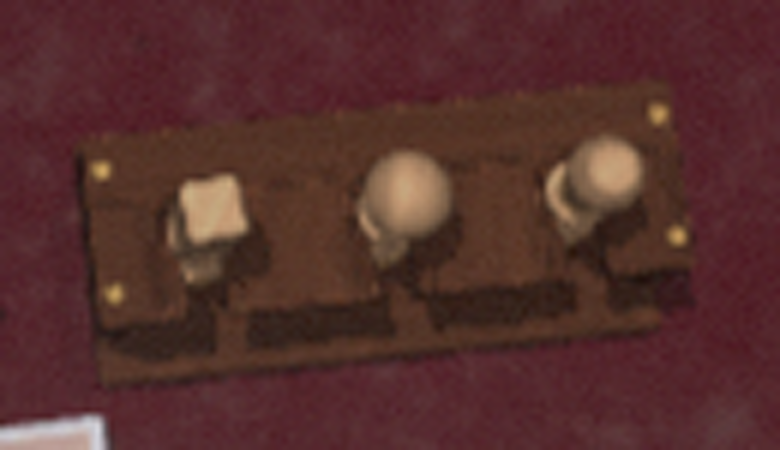

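View pics/c2.png

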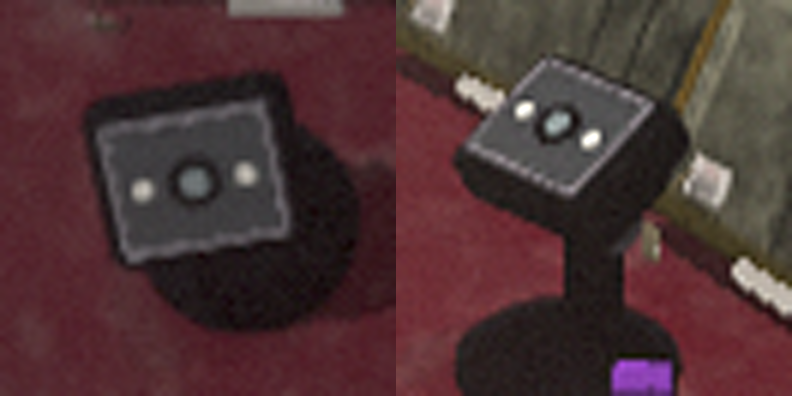

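View pics/c3.png

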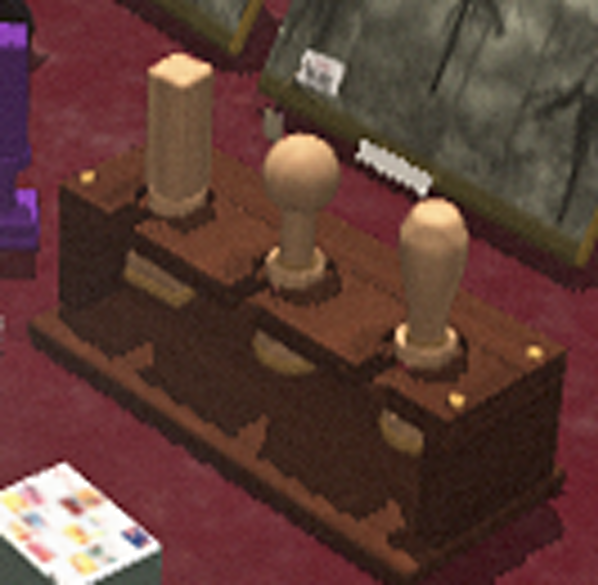

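The crops show the square handle's top corners, four brass dots on the rack, and the scanner window with its centre and two level dots. Next I turn these into world positions.

```bash
cat > h.py <<'E'
import numpy as np
from workcell import bot
def ray(n,uv,z):
    m=bot.camera_model(n);T=m["camera_from_world"];R=T[:3,:3];c=-R.T@T[:3,3]
    uv=np.atleast_2d(uv).astype(float);d=np.c_[(uv[:,0]-m["cx"])/m["fx"],-(uv[:,1]-m["cy"])/m["fy"],-np.ones(len(uv))]@R
    return c+d*((z-c[2])/d[:,2])[:,None]
def crop(uv,x,y,k): return (np.array(uv,float)+.5)/k-.5+[x,y]
E
python3 - <<'E'
from h import *
np.set_printoptions(precision=4,suppress=True)
yaw=lambda a,b:np.degrees(np.arctan2(*(b-a)[[1,0]]))
D=ray("top",crop([(101,170),(115,294),(658,113),(678,236)],310,235,6),.082);print("dots",D,D.mean(0),[yaw(D[2],D[0])-90,yaw(D[3],D[1])-90,yaw(D[1],D[0]),yaw(D[3],D[2])])
Ds=ray("scene",crop([(88,176),(535,352),(457,400)],280,270,4.5),.082);print("dots scene",Ds)
B=ray("top",crop([(105,383),(660,325)],310,235,6),.012);print("base front",B,yaw(B[1],B[0])-90)
S=ray("top",crop([(180,190),(235,174),(247,232),(190,243)],310,235,6),.152);print("sq",S,S.mean(0),yaw(S[1],S[0])-90,yaw(S[2],S[3])-90,yaw(S[3],S[0]),yaw(S[2],S[1]))
S2=ray("scene",crop([(150,70),(180,54),(212,70),(181,86)],280,270,4.5),.152);print("sq scene",S2,S2.mean(0),yaw(S2[2],S2[1])-90,yaw(S2[3],S2[0])-90)
W=ray("top",crop([(195,184),(143,190),(247,174)],180,210,6),.122);print("win",W,yaw(W[2],W[1])-90)
C=ray("top",crop([(97,127),(268,100),(290,236),(132,264)],180,210,6),.122);print(C,C.mean(0))
W2=ray("scene",crop([(161,123),(128,110),(195,139)],240,215,6),.122);print("win scene",W2,yaw(W2[2],W2[1])-90)
E
```

```text
dots [[ 0.5698 -0.0565  0.082 ]
 [ 0.5177 -0.061   0.082 ]
 [ 0.59   -0.2918  0.082 ]
 [ 0.5379 -0.2967  0.082 ]] [ 0.5539 -0.1765  0.082 ] [np.float64(4.8973856248652226), np.float64(4.8807727341732345), np.float64(4.9213332161588745), np.float64(5.381896566029768)]
dots scene [[ 0.5176 -0.0618  0.082 ]
 [ 0.5889 -0.2926  0.082 ]
 [ 0.537  -0.2973  0.082 ]]
base front [[ 0.4858 -0.059   0.012 ]
 [ 0.5069 -0.304   0.012 ]] 4.9257667306413
sq [[ 0.5512 -0.0842  0.152 ]
 [ 0.5571 -0.1061  0.152 ]
 [ 0.5341 -0.11    0.152 ]
 [ 0.5302 -0.0875  0.152 ]] [ 0.5432 -0.097   0.152 ] 15.280426280746028 9.937461348470606 8.834285103713352 9.602670162961692
sq scene [[ 0.5282 -0.094   0.152 ]
 [ 0.5491 -0.0903  0.152 ]
 [ 0.5517 -0.1109  0.152 ]
 [ 0.5307 -0.114   0.152 ]] [ 0.5399 -0.1023  0.152 ] 7.299374065596837 6.943090189553359
win [[0.625  0.2242 0.122 ]
 [0.6228 0.2454 0.122 ]
 [0.6288 0.203  0.122 ]] 7.981804317943855
[[0.6495 0.265  0.122 ]
 [0.6597 0.195  0.122 ]
 [0.6027 0.185  0.122 ]
 [0.5922 0.249  0.122 ]] [0.626  0.2235 0.122 ]
win scene [[0.6244 0.2215 0.122 ]
 [0.6202 0.2407 0.122 ]
 [0.6271 0.1998 0.122 ]] 9.570228283072566
```

Run:
```python
from h import *
print(ray("top",[(100,78),(320,75),(550,72)],.33)); print(ray("scene",[(305,146),(480,200),(600,239)],.33)); print(ray("top",[(294,281)],.118))
```

```text
[[ 0.94166472  0.42923288  0.33      ]
 [ 0.94073714 -0.04208035  0.33      ]
 [ 0.93944128 -0.53667071  0.33      ]]
[[ 0.7635423   0.24622702  0.33      ]
 [ 0.8310207  -0.26033598  0.33      ]
 [ 0.85517944 -0.50785092  0.33      ]]
[[0.52183989 0.02459523 0.118     ]]
```

Call:
carry_out(linear=[[0.63,-0.98,0.015],[0.63,-0.98,0.015],[0.63,-0.98,0.015],[0.63,-0.98,0.015],[0.63,-0.98,0.015],[0.63,-0.98,0.015],[0.63,-0.98,0.015],[0.63,-0.98,0.015],[0.63,-0.98,0.015],[0.63,-0.98,0.015],[0.63,-0.98,0.015],[0.63,-0.98,0.015]], rotation=[[0,0,-0.262],[0,0,-0.262],[0,0,-0.262],[0,0,-0.262],[0,0,-0.262],[0,0,-0.262],[0,0,-0.262],[0,0,-0.262],[0,0,-0.262],[0,0,-0.262],[0,0,-0.262],[0,0,-0.262]], grip=[-1,-1,-1,-1,-1,-1,-1,-1,-1,-1,-1,-1])

```text
time: 1.3
ee_pos: [0.289, 0.2964, 0.2142]
tcp_rot: [-180.0, -0.0, 140.3]
wrist_force: [0.4, -0.4, 0.2]
opening: 0.0851
grasp_force: 0.0
```

Call:
carry_out(linear=[[0.63,-0.98,0.015],[0.63,-0.98,0.015],[0.63,-0.98,0.015],[0.63,-0.98,0.015],[0.63,-0.98,0.015],[0.63,-0.98,0.015],[0.63,-0.98,0.015],[0.63,-0.98,0.015],[0.63,-0.98,0.015],[0.63,-0.98,0.015],[0.63,-0.98,0.015],[0.63,-0.98,0.015]], rotation=[[0,0,-0.262],[0,0,-0.262],[0,0,-0.262],[0,0,-0.262],[0,0,-0.262],[0,0,-0.262],[0,0,-0.262],[0,0,-0.262],[0,0,-0.262],[0,0,-0.262],[0,0,-0.262],[0,0,-0.262]], grip=[-1,-1,-1,-1,-1,-1,-1,-1,-1,-1,-1,-1])

```text
time: 2.5
ee_pos: [0.4403, 0.0612, 0.2178]
tcp_rot: [-180.0, -0.0, 115.1]
wrist_force: [-0.6, -0.3, 0.9]
opening: 0.0854
grasp_force: 0.0
```

Call:
carry_out(linear=[[0.63,-0.98,0.015],[0.63,-0.98,0.015],[0.63,-0.98,0.015],[0.63,-0.98,0.015],[0.63,-0.98,0.015],[0.63,-0.98,0.015],[0.63,-0.98,0.015],[0.63,-0.98,0.015],[0,0,0],[0,0,0]], rotation=[[0,0,-0.262],[0,0,-0.262],[0,0,-0.262],[0,0,-0.262],[0,0,-0.262],[0,0,-0.262],[0,0,-0.262],[0,0,-0.262],[0,0,0],[0,0,0]], grip=[-1,-1,-1,-1,-1,-1,-1,-1,-1,-1])

```text
time: 3.5
ee_pos: [0.5405, -0.0948, 0.2199]
tcp_rot: [-179.9, -0.0, 98.4]
wrist_force: [0.1, 0.2, 0.5]
opening: 0.0853
grasp_force: 0.0
```

Run:
```python
from h import *
import cv2
o=bot.get_obs();print(o["time"],o["ee_pos"],o["tcp_rot"]);m=bot.camera_model("wrist");print(m)
cv2.imwrite("pics/w1.png",bot.camera("wrist"))
```

```text
3.5 [ 0.54050084 -0.09476033  0.21988562] [-1.79927815e+02 -3.48934323e-02  9.84288874e+01]
{'fx': 412.8842965121707, 'fy': 412.8842965121707, 'cx': 322.067571405533, 'cy': 237.44774140426034, 'camera_from_world': array([[ 9.89332583e-01,  1.45672183e-01, -8.09197784e-04,
        -5.21279376e-01],
       [-1.39512944e-01,  9.45874440e-01, -2.93014815e-01,
         2.05144894e-01],
       [-4.19187083e-02,  2.90001997e-01,  9.56107559e-01,
        -3.37972490e-01],
       [ 0.00000000e+00,  0.00000000e+00,  0.00000000e+00,
         1.00000000e+00]])}
```

View pics/w1.png

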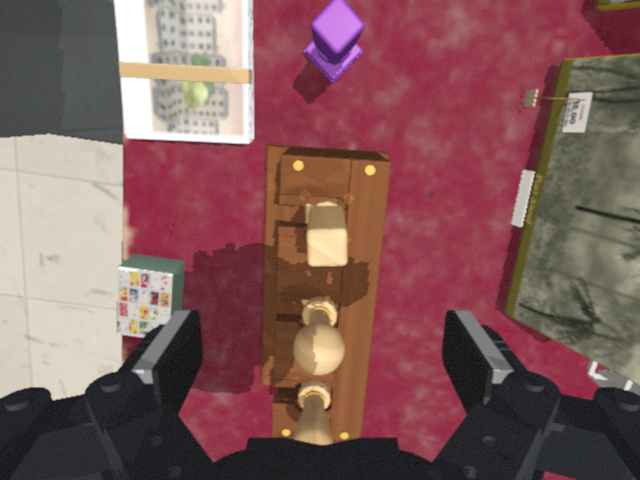

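The wrist view shows the square handle's top face with corners at about (307,229), (345,227), (347,265), (309,267). The rack dots are at (298,166), (370,170), (286,433) and (344,436).

Run:
```python
from h import *
import cv2
np.set_printoptions(precision=4,suppress=True)
S=ray("wrist",[(307,229),(345,227),(347,265),(309,267)],.152);print(S,S.mean(0))
for a,b in((0,1),(3,2),(3,0),(2,1)):print(np.degrees(np.arctan2(*(S[b]-S[a])[[1,0]])))
print(ray("wrist",[(298,166),(370,170),(286,433),(344,436)],.082))
I=cv2.imread("pics/w1.png")[190:290,280:380]
cv2.imwrite("pics/w1c.png",cv2.resize(I,None,fx=6,fy=6,interpolation=cv2.INTER_CUBIC))
```

```text
[[ 0.5308 -0.086   0.152 ]
 [ 0.5525 -0.0816  0.152 ]
 [ 0.5575 -0.1046  0.152 ]
 [ 0.5352 -0.1092  0.152 ]] [ 0.544  -0.0954  0.152 ]
11.551339314780275
11.643780965393319
100.70300409903125
102.24849647348358
[[ 0.5182 -0.06    0.082 ]
 [ 0.5703 -0.0552  0.082 ]
 [ 0.5382 -0.2963  0.082 ]
 [ 0.5899 -0.292   0.082 ]]
```

View pics/w1c.png

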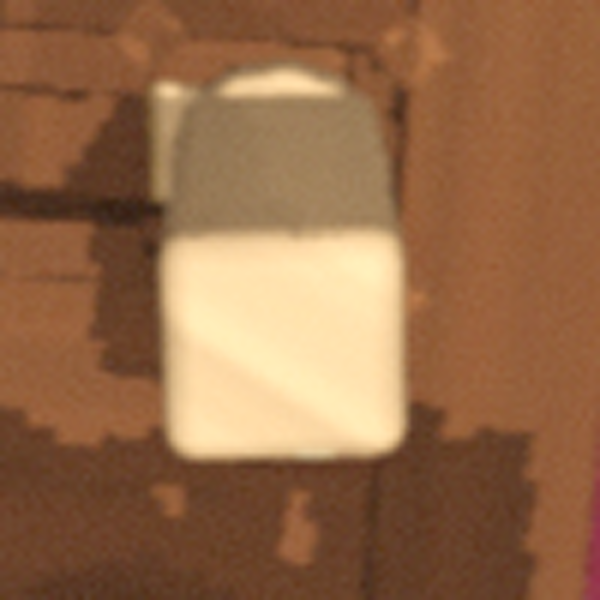

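Call:
carry_out(linear=[[0.16,-0.06,-0.8],[0,0,-0.9],[0,0,-0.9],[0,0,-0.9],[0,0,-0.9],[0,0,-0.9],[0,0,0],[0,0,0]], rotation=[[0,0,0],[0,0,0],[0,0,0],[0,0,0],[0,0,0],[0,0,0],[0,0,0],[0,0,0]], grip=[-1,-1,-1,-1,-1,-1,-1,-1])

```text
time: 4.35
ee_pos: [0.5437, -0.0952, 0.1151]
tcp_rot: [180.0, -0.0, 98.5]
wrist_force: [0.0, -0.4, 0.6]
opening: 0.0858
grasp_force: 0.0
```

Call:
carry_out(linear=[[0,0,0],[0,0,0],[0,0,0],[0,0,0],[0,0,0],[0,0,0],[0,0,0],[0,0,0],[0,0,0],[0,0,0]], rotation=[[0,0,0],[0,0,0],[0,0,0],[0,0,0],[0,0,0],[0,0,0],[0,0,0],[0,0,0],[0,0,0],[0,0,0]], grip=[1,1,1,1,1,1,1,1,1,1], grip_force=40)

```text
time: 5.35
ee_pos: [0.544, -0.0959, 0.1149]
tcp_rot: [180.0, 0.0, 98.4]
wrist_force: [-1.3, 0.7, 5.9]
opening: 0.023
grasp_force: 40.0
```

Call:
carry_out(linear=[[0,0,0.2],[0,0,0.2],[0,0,0.2],[0,0,0],[0,0,0]], rotation=[[0,0,0],[0,0,0],[0,0,0],[0,0,0],[0,0,0]], grip=[1,1,1,1,1])

```text
time: 5.85
ee_pos: [0.544, -0.0959, 0.1265]
tcp_rot: [180.0, 0.0, 98.4]
wrist_force: [0.1, 0.1, -1.9]
opening: 0.0229
grasp_force: 39.3
```

Run:
```python
from h import *
import cv2
o=bot.get_obs();print(o["time"],o["ee_pos"],o["wrist_force"])
s=bot.camera("scene")[270:400,280:413];w=bot.camera("wrist")[150:400,200:450]
cv2.imwrite("pics/l.png",np.hstack([cv2.resize(s,(409,400),interpolation=cv2.INTER_CUBIC),cv2.resize(w,(391,400))]))
```

```text
5.85 [ 0.54401277 -0.09590838  0.12648502] [ 0.10901558  0.13804132 -1.90637183]
```

View pics/l.png

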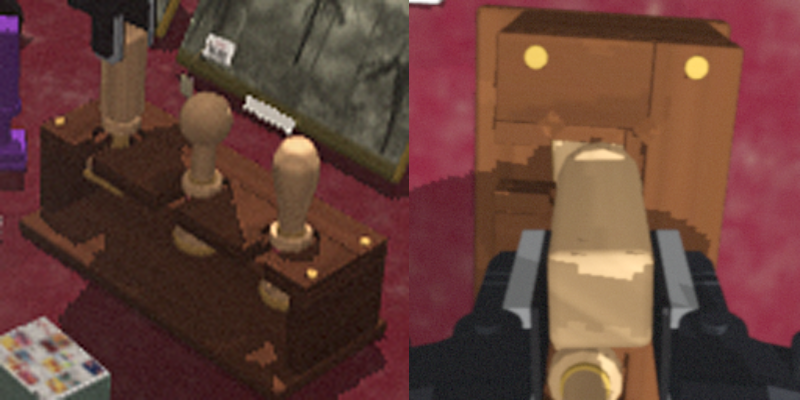

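The collar is lifted clear of its seat, with the shank visible under it, and the other stamps are untouched. I'm drawing it out along the slot.

Call:
carry_out(linear=[[-0.4,-0.034,0],[-0.4,-0.034,0],[-0.4,-0.034,0],[-0.4,-0.034,0],[0,0,0]], rotation=[[0,0,0],[0,0,0],[0,0,0],[0,0,0],[0,0,0]], grip=[1,1,1,1,1])

```text
time: 6.45
ee_pos: [0.511, -0.0988, 0.1268]
tcp_rot: [180.0, 0.0, 98.4]
wrist_force: [-0.1, 0.8, -1.1]
opening: 0.0228
grasp_force: 39.4
```

Call:
carry_out(linear=[[-0.4,-0.034,0],[-0.4,-0.034,0],[-0.4,-0.034,0],[-0.4,-0.034,0],[-0.4,-0.034,0],[-0.4,-0.034,0],[-0.4,-0.034,0],[0,0,0],[0,0,0]], rotation=[[0,0,0],[0,0,0],[0,0,0],[0,0,0],[0,0,0],[0,0,0],[0,0,0],[0,0,0],[0,0,0]], grip=[1,1,1,1,1,1,1,1,1])

```text
time: 7.35
ee_pos: [0.456, -0.1034, 0.1267]
tcp_rot: [180.0, 0.0, 98.4]
wrist_force: [-0.2, -0.6, -2.6]
opening: 0.0232
grasp_force: 39.5
```

Run:
```python
from h import *
import cv2
o=bot.get_obs();print(o["time"],o["ee_pos"],o["wrist_force"])
s=bot.camera("scene")[230:430,220:420]
cv2.imwrite("pics/l2.png",cv2.resize(s,(600,600),interpolation=cv2.INTER_CUBIC))
```

```text
7.35 [ 0.45601366 -0.10344019  0.12665435] [-0.15174624 -0.60606768 -2.59133982]
```

View pics/l2.png

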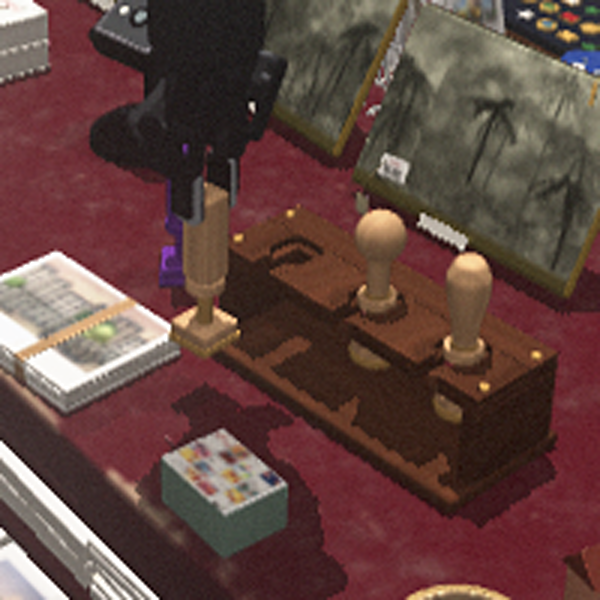

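Out, upright and clear of the rack. Raising it, then carrying it over while tilting.

Call:
carry_out(linear=[[0,0,0.5],[0,0,1],[0,0,1],[0,0,1],[0,0,1],[0,0,1],[0,0,1],[0,0,1],[0,0,1],[0,0,1]], rotation=[[0,0,0],[0,0,0],[0,0,0],[0,0,0],[0,0,0],[0,0,0],[0,0,0],[0,0,0],[0,0,0],[0,0,0]], grip=[1,1,1,1,1,1,1,1,1,1])

```text
time: 8.4
ee_pos: [0.4561, -0.1033, 0.318]
tcp_rot: [180.0, 0.0, 98.5]
wrist_force: [0.3, -1.2, -1.7]
opening: 0.0232
grasp_force: 39.5
```

Call:
carry_out(linear=[[0.186,0.864,0],[0.186,0.864,0],[0.186,0.864,0],[0.186,0.864,0],[0.186,0.864,0],[0.186,0.864,0],[0.186,0.864,0],[0.186,0.864,0],[0.186,0.864,0]], rotation=[[0.029,-0.192,0],[0.029,-0.192,0],[0.029,-0.192,0],[0.029,-0.192,0],[0.029,-0.192,0],[0.029,-0.192,0],[0.029,-0.192,0],[0.029,-0.192,0],[0.029,-0.192,0]], grip=[1,1,1,1,1,1,1,1,1])

```text
time: 9.3
ee_pos: [0.4896, 0.053, 0.3173]
tcp_rot: [165.9, -0.0, 98.5]
wrist_force: [-0.1, 0.2, -1.5]
opening: 0.0228
grasp_force: 39.7
```

Call:
carry_out(linear=[[0.186,0.864,0],[0.186,0.864,0],[0.186,0.864,0],[0.186,0.864,0],[0.186,0.864,0],[0.186,0.864,0],[0.186,0.864,0],[0.186,0.864,0],[0.186,0.864,0],[0,0,0],[0,0,0]], rotation=[[0.029,-0.192,0],[0.029,-0.192,0],[0.029,-0.192,0],[0.029,-0.192,0],[0.029,-0.192,0],[0.029,-0.192,0],[0.029,-0.192,0],[0.029,-0.192,0],[0.029,-0.192,0],[0,0,0],[0,0,0]], grip=[1,1,1,1,1,1,1,1,1,1,1])

```text
time: 10.4
ee_pos: [0.5226, 0.2078, 0.3167]
tcp_rot: [152.1, -0.1, 98.5]
wrist_force: [-0.8, 0.3, -2.2]
opening: 0.0235
grasp_force: 39.7
```

Run:
```python
from h import *
from scipy.spatial.transform import Rotation as R
o=bot.get_obs();r=R.from_euler("xyz",o["tcp_rot"],degrees=True).as_matrix()
print(o["time"],o["ee_pos"],r[:,2],o["grasp_force"],o["wrist_force"],o["q"])
W=np.array([.625,.223,.122]);n=np.array([-.4643,-.0694,.8829])
print("axis err deg",np.degrees(np.arccos(-r[:,2]@n)),"delta in rows of 2cm",(W+.161*n-o["ee_pos"])/.02, "label",o["ee_pos"]+.081*r[:,2])
```

```text
10.4 [0.52255164 0.20780457 0.3167478 ] [ 0.46283513  0.07019333 -0.88366088] 39.74840462207794 [-0.77845418  0.27792498 -2.24057973] [ 26.05376334 -18.92361874  -5.2162617   76.89374287  -8.06077236
 105.62232261]
axis err deg 0.5732298624369311 delta in rows of 2cm [ 1.3848029   0.20110131 -2.63004521] label [0.56004129 0.21349023 0.24517127]
```

Call:
carry_out(linear=[[0.28,0.04,-0.53],[0.28,0.04,-0.53],[0.28,0.04,-0.53],[0.28,0.04,-0.53],[0.26,0.04,-0.5],[0,0,0],[0,0,0],[0,0,0],[0,0,0],[0,0,0]], rotation=[[0,0,0],[0,0,0],[0,0,0],[0,0,0],[0,0,0],[0,0,0],[0,0,0],[0,0,0],[0,0,0],[0,0,0]], grip=[1,1,1,1,1,1,1,1,1,1])

```text
time: 11.4
ee_pos: [0.5505, 0.2118, 0.2647]
tcp_rot: [152.0, -0.1, 98.5]
wrist_force: [0.5, 0.2, -1.9]
opening: 0.023
grasp_force: 39.6
```

Run:
```python
from h import *
import cv2
o=bot.get_obs();print(o["time"],o["ee_pos"],o["tcp_rot"],np.abs(o["qd"]).max(),o["grasp_force"])
s=bot.camera("scene")[150:320,190:390];w=bot.camera("wrist")
cv2.imwrite("pics/f.png",np.hstack([cv2.resize(s,(470,400),interpolation=cv2.INTER_CUBIC),cv2.resize(w[200:480,200:430],(329,400))]))
m=bot.camera_model("scene");T=m["camera_from_world"]
W=np.array([.625,.223,.122]);n=np.array([-.4643,-.0694,.8829])
for d in (0,.08,.198):
    p=T[:3,:3]@(W+d*n)+T[:3,3];u=np.array([m["cx"]-m["fx"]*p[0]/p[2],m["cy"]+m["fy"]*p[1]/p[2]]);print(d,(u-[190,150])*2.352)
```

```text
11.4 [0.55054806 0.21178878 0.26474497] [ 1.51988997e+02 -8.31467905e-02  9.84702803e+01] 0.19871492837558924 39.638450145721436
0 [179.42934175 199.49358886]
0.08 [152.661602   149.24524104]
0.198 [109.39694229  68.02890788]
```

View pics/f.png

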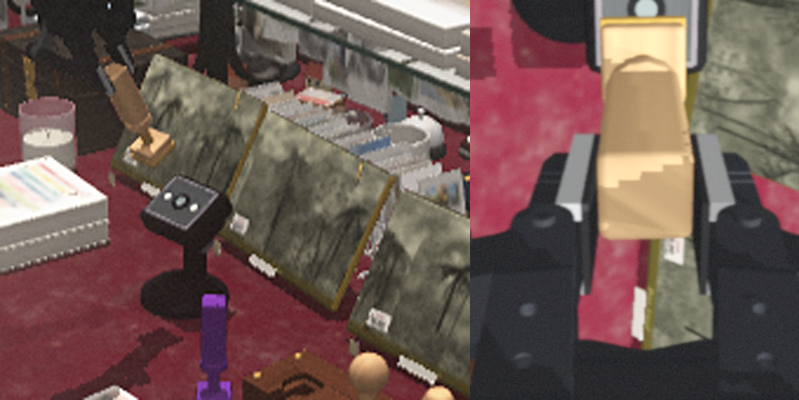

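The stamp is held straight, with its foot at about (150,150) against an expected (153,149), facing the window at (180,200). I'm handing it in.

```bash
python3 -c "
from workcell import bot
print(bot.job_done())"
```

```text
the job is handed in; nothing more can be done
None
```

The job is handed in: the square stamp is held steady about 8 cm in front of the scanner window with its label facing the window. The pictures and force readings showed the other two stamps still in the rack and no sign of contact with the scanner. No pass/fail result came back.

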